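# Lift the dome off the yellow figure

## Task

I want to take the yellow figure out and draw it: lift the clear dome off it by its knob, straight up and without touching the figure, until the dome's rim is well above the figure's head, and keep holding it there, level and still, over its stand. Disturb neither the figure and its stand nor the blue figure's display, the pen cup and the marker. The job finishes while you are still holding the dome up; do not put it down.

Things in the scene. Friction and masses are not known exactly. Their poses are not given: they have to be found in the camera images.
- dome_y: the clear dome over the yellow figure, a loose bell with a closed rounded top, 126 mm outside diameter, 120 mm inside, 115 mm from rim to crown (inside height 111), about 0.4 kg. Origin: centre of the open rim at its bottom; z up towards the knob. Its rim sits on the stand 16 mm above the desk, round a step 112 mm wide and 6 mm tall
- dome_y_knob (a point): where to grip the dark wooden knob on top of that dome: on the dome's axis, 143 mm above the rim, so about 159 mm above the desk at the start. The knob is round, 30 mm in diameter with straight sides from 6 mm below to 6 mm above this point; its top is 15 mm above this point; below it a neck 12 mm wide and a brass ferrule 26 mm wide reach down to the glass crown, 28 mm below this point. Nothing stands beside it but the falling shoulders of the dome
- stand_y: round dark wooden stand under the yellow figure's dome, loose, 148 mm in diameter, 16 mm tall, with a centring step 112 mm wide that rises to 22 mm. Origin: centre of its underside, on the desk
- figure_y: yellow toy bird with orange beak, standing loose and upright on the step inside the dome, anywhere within about 14 mm of the middle and turned any way. 72 mm tall, so its head reaches 94 mm above the desk; 67 mm across its wings, 52 mm across its body. Origin: centre of its underside; x: the way it faces; z up
- pen_cup: white cup of pens, 76 mm in diameter, 95 mm tall, pens standing up to 170 mm above the desk; to the robot's left of the domes; leave it alone. Origin: centre of its underside
- marker: white marker with a black cap, about 134 mm long, 17 mm wide, 14 mm tall, lying on the desk between the two displays; leave it alone. Origin: on its underside, about mid-length; x towards the cap
- display_b: the blue figure's display, alike in every size: blue toy bird of the same mould under a closed clear dome with a knob, on its wooden stand, 174 mm tall in all; leave it alone. Origin: centre of the stand's underside, on the desk
Things that resemble listed ones, but are neither listed nor needed, are in the scene too. What is shaped like the stand_y but orange is not meant.

How it is judged:
By the outcome, as a careful person would: the job done as asked, in the order asked, and still so for the second after the job is handed in, while the arm keeps its last pose, push and grip.
It also fails if it takes over 32 s, if anything falls off the work surface, if the arm or the gripper's body presses on something with over 40 N, if the wrist force passes 120 N, or if a joint passes its speed limit or range.

## Robot

A 7-joint arm with a two-finger parallel gripper is mounted at the origin on the work surface. World frame = base frame: x ahead of the robot, y to its left, z up, the work surface at z = 0. Lengths are in m, angles in rad, forces in N, time in s.
With the tool pointing down it reaches from about 0.4 to 0.875 m from the base axis. Payload 19.3 kg.
Tool frame: the origin (TCP) lies on the centre line of the jaws, within the pads' length; the fingertips stand 8 mm ahead of it and the grasp point (between the pads) lies 11 mm behind it (bot.tip_extent is the distance from the TCP to the fingertips, in m); x points along the fingers, y is the direction in which the jaws open and shut, and the axes are right-handed (so a half turn about x gives the same grasp; the last joint's range is limited). The gripper opens to 85 mm and grips with 20 to 120 N. Pads are 22 mm wide; open, the fingers measure 114 mm over their backs; the gripper's body (76 mm by 85 mm) begins 54 mm behind the grasp point. The pads swing forward as they close: fully open they stand 13 mm farther back than shut.
Start: joints at [-1.356, 0.521, -0.036, 1.599, 0.021, 1.021, -0.113], TCP at [0.176, 0.6, 0.239] pointing down, gripper open.
Joint ranges: [-2.91, 2.91], [-0.3, 2.13], [-1.5, 1.42], [0.17, 2.43], [-1.26, 4.41], [0.16, 1.93], [-2.52, 2.52]. Speed limits (rad/s): [1.89, 1.89, 2.39, 2.39, 3.01, 3.01, 3.01].

## Interface

Orientations are given as [roll, pitch, yaw] about the fixed x, y, z axes, in that order (R = Rz(yaw) Ry(pitch) Rx(roll)).
In Python, from workcell import sensors, imaging, order, bot gives the robot as it stands.
- The arm moves only by the tool arm_command, never from a script. Its argument "commands" is a list of rows, each an object of numbers: "dx", "dy", "dz": the shift along the tool's x, y, z in cm; "twist": the turn about the tool's x in rad. A call has 1 to 12 rows; each row is the pose to reach, as a shift and turn from the pose measured when the call began, along the tool's axes at that moment; what a row does not reach only later rows make up. A row lasts 1/12 s, in which the tool goes at most 41.7 mm and 7.16 degrees, less where a joint would pass 70% of its speed; a pose out of reach is approached as far as the arm can. A call with a gripper value outside its range is refused whole. "grip" is the closure, from -1 (fully open) to 1 (shut), set as the call begins (left out, the last holds). The fingers move at their own pace and stop on an object; "squeeze" is the grip in N (left out, the last holds). Time passes only in rows, so rows that repeat a pose let the fingers close. It gives the time, the measured TCP pose, the force and the opening at its end, in the units of the state.
- sensors.observe(): the state, without advancing time (a new reading comes with each control period).
- imaging.grab_frame(name): name is "scene" or "top" or "wrist"; returns the picture (480x640x3 uint8, red, green, blue); there is no depth.
- imaging.camera_info(name): a dict with "fx", "fy", "cx", "cy" (pixels), "origin" and "attitude" of the camera in the world. Camera axes: x right, y down, z forward; pixel columns grow to the right and rows downward; lengths in m; the calibration is good to about 2 mm. A picture is of the moment at which its call begins: read the wrist's pose just before it. camera_info takes no time and is no camera call; for the wrist camera it gives the pose at the moment of the call.
- order.job_done(): hands the job in, once; it reports no verdict.
The state is a dict: "clock": time; "qpos": joint angles; "qd": joint speeds; "joint_efforts": joint torques, N m; "position": TCP position; "tool_rot": TCP orientation; "force": force on the tool from outside, world axes, zero at the start; "moment": the same for the moment, N m; "grip_width": finger opening in m.
Only numpy, scipy, OpenCV 4.12 (cv2) and the standard library are available. Lean on these libraries where they do the work, as an engineer would, in place of code of your own. Each camera call takes 0.05 s, during which the arm holds its last target.

## Working session

There is one attempt and no reset: what is moved stays moved. The work goes in short steps, Python scripts to look and compute and a tool call to move; the robot and the scene stay as the last step left them, time stands still between calls to the robot, and variables do not carry over. Pictures are saved under pics/ and viewed, and the job is handed in when it is done.

Besides the shell and the picture viewer there is one more tool, called after "Call:" as a command line: name --argument value ..., lists and objects as JSON in quotes. arm_command: Moves the arm, as the interface text tells. Its arguments: {"type":"object","properties":{"commands":{"type":"array"},"grip":{"type":"number"},"squeeze":{"type":"number"}},"required":["commands"]}

```bash
mkdir -p pics
python3 - <<'E'
from workcell import sensors, imaging, bot
import cv2
s=sensors.observe();print({k:s[k] for k in ('clock','position','tool_rot','force','grip_width')},bot.tip_extent)
for n in ("scene","top"):
    cv2.imwrite(f"pics/{n}0.png",imaging.grab_frame(n)[:,:,::-1]); print(n,imaging.camera_info(n))
print(imaging.camera_info("wrist"))
E
```

```text
{'clock': 0.0, 'position': array([0.17554079, 0.59951657, 0.23871639]), 'tool_rot': array([-1.49520027,  1.56967179, -1.77995802]), 'force': array([ 0.52610578, -0.83010167,  0.50509498]), 'grip_width': 0.08515044076809539} 0.008
scene {'fx': 511.68032186092904, 'fy': 511.68032186092904, 'cx': 316.4888540608557, 'cy': 238.10872957997708, 'origin': array([ 0.94093614, -0.38080165,  0.96486649]), 'attitude': array([-2.46456765e+00,  2.81928233e-04,  7.31372922e-01])}
top {'fx': 446.1457932051043, 'fy': 446.1457932051043, 'cx': 323.10627334972753, 'cy': 239.06164386449225, 'origin': array([0.3942408 , 0.08579526, 1.07704148]), 'attitude': array([-3.05959059,  0.02487706, -1.58151392])}
{'fx': 365.13482559758853, 'fy': 365.13482559758853, 'cx': 323.91429574652426, 'cy': 234.0157462070359, 'origin': array([0.10284565, 0.62154033, 0.37272582]), 'attitude': array([2.83595014e+00, 1.82961968e-03, 1.28677492e+00])}
```

```bash
sleep 1; ls . pics
```

```text
.:
pics

pics:
scene0.png
top0.png
```

View pics/scene0.png

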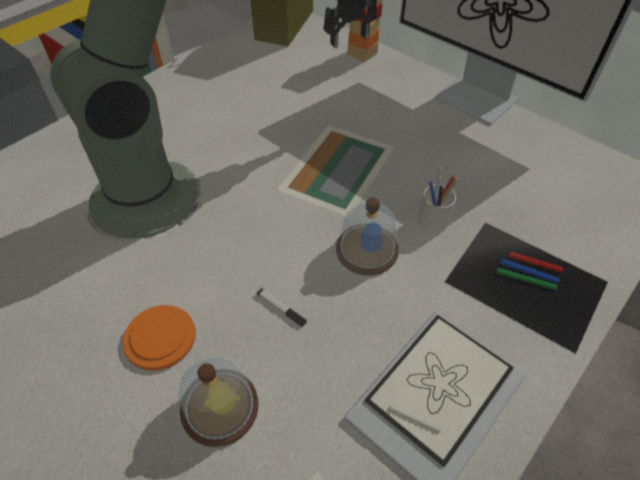

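View pics/top0.png

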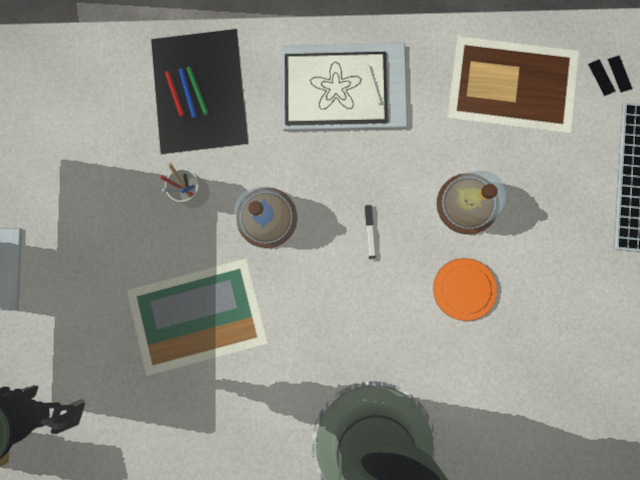

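```bash
cat > h.py <<'E'
import numpy as np, cv2
from scipy.spatial.transform import Rotation as R
def ray(info,u,v):
    d=np.array([(u-info['cx'])/info['fx'],(v-info['cy'])/info['fy'],1.])
    d=R.from_euler('xyz',info['attitude']).apply(d); return np.array(info['origin']),d/np.linalg.norm(d)
def plane(info,u,v,z):
    o,d=ray(info,u,v); return o+d*(z-o[2])/d[2]
def tri(rays):
    A=sum(np.eye(3)-np.outer(d,d) for o,d in rays); b=sum((np.eye(3)-np.outer(d,d))@o for o,d in rays)
    p=np.linalg.solve(A,b); return p,[np.linalg.norm(np.cross(p-o,d)) for o,d in rays]
E
python3 - <<'E'
import cv2
for n,(x,y) in (("top",(470,203)),("scene",(219,400))):
    im=cv2.imread(f"pics/{n}0.png")[y-50:y+50,x-65:x+65]
    cv2.imwrite(f"pics/{n}_crop.png",cv2.resize(im,None,fx=6,fy=6,interpolation=cv2.INTER_CUBIC))
E
python3 - <<'E'
from h import *
from workcell import imaging
rs=[]
for n,(u,v) in (("top",(489,191)),("scene",(207,372))):
    im=cv2.imread(f"pics/{n}0.png"); i=imaging.camera_info(n)
    hsv=cv2.cvtColor(im,cv2.COLOR_BGR2HSV); print(n,hsv[v,u],im[v,u])
    m=(im[:,:,2]<120)&(im[:,:,2]>1.35*im[:,:,0])&(im[:,:,2]>30)
    yy,xx=np.mgrid[:480,:640]; m&=(xx-u)**2+(yy-v)**2<13**2
    print(m.sum(),xx[m].mean(),yy[m].mean(),xx[m].min(),xx[m].max(),yy[m].min(),yy[m].max())
    rs.append(ray(i,u,v)); print(plane(i,u,v,.164))
print(tri(rs))
E
```

```text
top [ 12 119  94] [50 67 94]
171 488.7602339181287 190.92397660818713 482 496 184 198
[ 0.56420011 -0.23403837  0.164     ]
scene [ 11 119  79] [42 56 79]
288 206.67361111111111 373.65625 198 218 364 384
[ 0.56597513 -0.23530722  0.164     ]
(array([ 0.5647203 , -0.2348877 ,  0.16141899]), [np.float64(6.679704483340125e-05), np.float64(6.679704483344213e-05)])
```

View pics/top_crop.png

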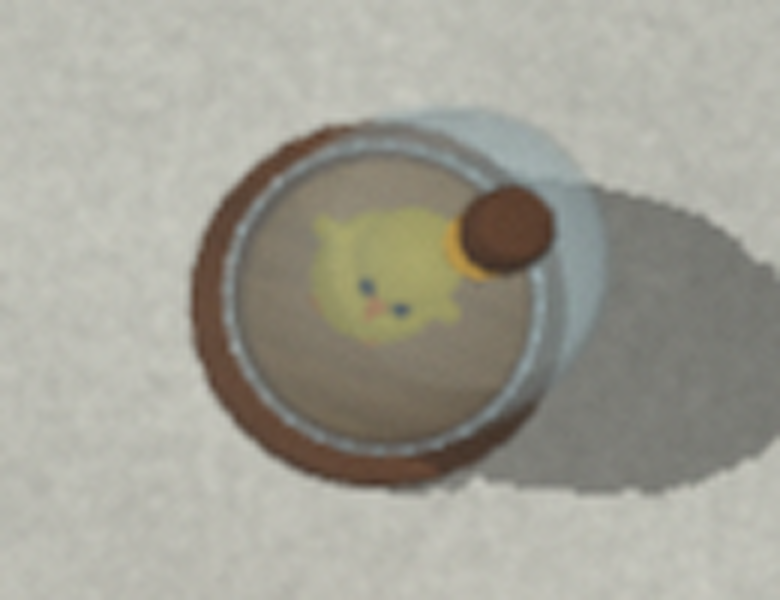

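View pics/scene_crop.png

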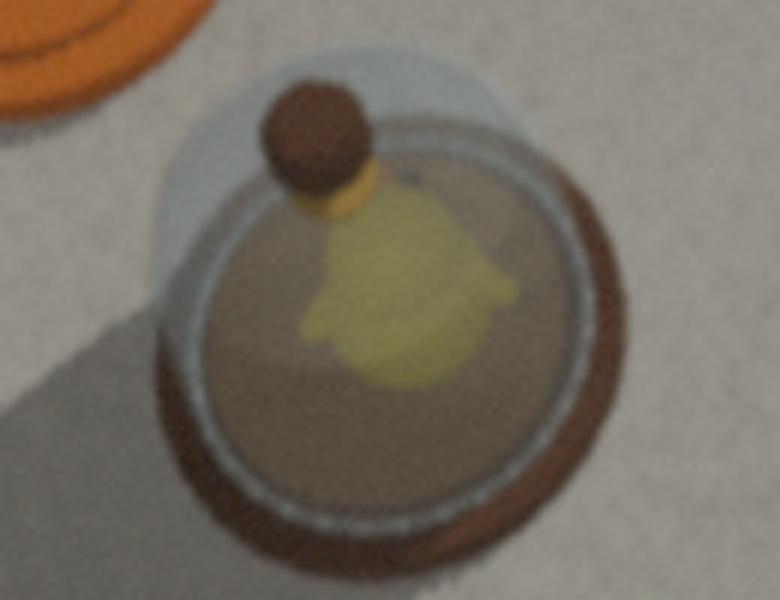

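Run:
```python
from h import *
from workcell import imaging,sensors
s=sensors.observe(); M=R.from_euler('xyz',s['tool_rot']).as_matrix(); print(M.round(3), s['qpos'])
for n,u,v in (("top",269,215),("scene",372,205)):print(n,plane(imaging.camera_info(n),u,v,.164))
i=imaging.camera_info("top")
for z,u,v in ((.16,468,203),(.0,266,218),(.05,182,185),(.0,370,232)): print(plane(i,u,v,z))
p=s['position']
for t in ([.3,.5,.30],[.55,.25,.3],[.62,0,.3],[.565,-.235,.30]): print(t,(M.T@(np.array(t)-p)*100).round(1))
```

```text
[[-0.     0.281  0.96 ]
 [-0.001  0.96  -0.281]
 [-1.    -0.001  0.   ]] [-1.35618384  0.52195466 -0.03629185  1.59994665  0.0212117   1.02108518
 -0.11282848]
top [0.52093235 0.2191703  0.164     ]
scene [0.53828232 0.24360061 0.164     ]
[ 0.54059642 -0.19154835  0.16      ]
[0.53641354 0.25047728 0.        ]
[0.61078449 0.44110687 0.05      ]
[ 0.49876422 -0.0020389   0.        ]
[0.3, 0.5, 0.3] [-6.1 -6.1 14.7]
[0.55, 0.25, 0.3] [ -6.1 -23.   45.8]
[0.62, 0, 0.3] [ -6.1 -45.1  59.5]
[0.565, -0.235, 0.3] [ -6.  -69.2  60.8]
```

Call:
arm_command --commands '[{"dx": -2, "dy": -0.5, "dz": 1.5}, {"dx": -4, "dy": -1.5, "dz": 4}, {"dx": -6, "dy": -3, "dz": 7}, {"dx": -6, "dy": -4.5, "dz": 10.5}, {"dx": -6, "dy": -6, "dz": 14}, {"dx": -6, "dy": -7.5, "dz": 17.5}, {"dx": -6, "dy": -9, "dz": 21}, {"dx": -6, "dy": -10.5, "dz": 24.5}, {"dx": -6, "dy": -12, "dz": 28}, {"dx": -6, "dy": -14.5, "dz": 30.5}, {"dx": -6, "dy": -17.5, "dz": 33}, {"dx": -6, "dy": -20.5, "dz": 35}]' --grip -1

```text
validation failed for argument at $.co...
```

Run:
```python
from h import *
from workcell import imaging,sensors
s=sensors.observe(); M=R.from_euler('xyz',s['tool_rot']).as_matrix(); print(s['clock'],s['position'],M.round(3), s['qpos'])
p=s['position']
for t in ([.55,.05,.3],[.565,-.235,.25]): print(t,(M.T@(np.array(t)-p)*100).round(1))
i=imaging.camera_info("top"); print(plane(i,469.7,202.5,.018))
```

```text
0.1 [0.17558442 0.59952916 0.23878509] [[-0.     0.281  0.96 ]
 [-0.001  0.96  -0.281]
 [-1.    -0.001  0.   ]] [-1.35618384  0.52195466 -0.03629185  1.59994665  0.0212117   1.02108518
 -0.11282848]
[0.55, 0.05, 0.3] [ -6.1 -42.2  51.4]
[0.565, -0.235, 0.25] [ -1.  -69.1  60.8]
[ 0.56440053 -0.23855083  0.018     ]
```

Call:
arm_command --commands '[{"dx": -2.0, "dy": -0.5, "dz": 1.5, "twist": 0.0}, {"dx": -4.0, "dy": -1.5, "dz": 4.0, "twist": 0.0}, {"dx": -6.0, "dy": -3.0, "dz": 7.0, "twist": 0.0}, {"dx": -6.0, "dy": -4.5, "dz": 10.5, "twist": 0.0}, {"dx": -6.0, "dy": -6.0, "dz": 14.0, "twist": 0.0}, {"dx": -6.0, "dy": -7.5, "dz": 17.5, "twist": 0.0}, {"dx": -6.0, "dy": -9.0, "dz": 21.0, "twist": 0.0}, {"dx": -6.0, "dy": -10.5, "dz": 24.5, "twist": 0.0}, {"dx": -6.0, "dy": -12.0, "dz": 28.0, "twist": 0.0}, {"dx": -6.0, "dy": -14.5, "dz": 30.5, "twist": 0.0}, {"dx": -6.0, "dy": -17.5, "dz": 33.0, "twist": 0.0}, {"dx": -6.0, "dy": -20.5, "dz": 35.0, "twist": 0.0}]' --grip -1

```text
clock: 1.1
position: [0.4549, 0.3024, 0.2986]
tool_rot: [-1.568, 1.569, -1.853]
force: [0.6, -0.0, 0.9]
grip_width: 0.0853
```

```bash
cat >> h.py <<'E'
def rel(*ts):
    from workcell import sensors
    s=sensors.observe(); M=R.from_euler('xyz',s['tool_rot']).as_matrix(); p=s['position']
    print(round(s['clock'],3),p.round(4),'tilt',M[:,0].round(4),'y',M[:,1].round(3),'q',s['qpos'].round(2),'F',s['force'].round(2),'w',round(s['grip_width'],4))
    for t in ts: print(t,(M.T@(np.array(t)-p)*100).round(2))
E
python3 -c "
from h import *
rel([.55,.05,.3],[.565,-.235,.25])"
```

```text
1.1 [0.4549 0.3024 0.2986] tilt [-5.0e-04 -1.6e-03 -1.0e+00] y [ 0.282  0.959 -0.002] q [-0.76  0.34  0.08  1.74 -0.03  1.07  0.62] F [ 0.61 -0.03  0.87] w 0.0853
[0.55, 0.05, 0.3] [ -0.11 -21.54  16.24]
[0.565, -0.235, 0.25] [  4.94 -48.45  25.71]
```

Call:
arm_command --commands '[{"dx": 0.0, "dy": -3.0, "dz": 2.3, "twist": 0.0}, {"dx": 0.0, "dy": -6.0, "dz": 4.6, "twist": 0.0}, {"dx": 0.0, "dy": -9.2, "dz": 7.0, "twist": 0.0}, {"dx": 0.0, "dy": -12.3, "dz": 9.3, "twist": 0.0}, {"dx": 0.0, "dy": -15.5, "dz": 11.7, "twist": 0.0}, {"dx": 0.0, "dy": -18.6, "dz": 14.0, "twist": 0.0}, {"dx": 0.0, "dy": -21.7, "dz": 16.3, "twist": 0.0}, {"dx": 0.0, "dy": -25.4, "dz": 17.6, "twist": 0.0}, {"dx": 0.0, "dy": -29.2, "dz": 18.9, "twist": 0.0}, {"dx": 0.0, "dy": -33.0, "dz": 20.2, "twist": 0.0}, {"dx": 0.0, "dy": -36.0, "dz": 21.3, "twist": 0.0}, {"dx": 0.0, "dy": -38.5, "dz": 22.2, "twist": 0.0}]'

```text
clock: 2.1
position: [0.5589, -0.1325, 0.2991]
tool_rot: [-1.674, 1.568, -1.962]
force: [0.5, 0.8, 0.1]
grip_width: 0.0853
```

```bash
python3 -c "
from h import *
from workcell import imaging
rel([.565,-.235,.25],[.565,-.235,.149])
cv2.imwrite('pics/wrist1.png',imaging.grab_frame('wrist')[:,:,::-1])"
```

```text
2.1 [ 0.5589 -0.1325  0.2991] tilt [-9.0e-04 -2.2e-03 -1.0e+00] y [ 0.284  0.959 -0.002] q [-0.05  0.39  0.25  1.67 -0.1   1.09  1.51] F [0.5  0.84 0.08] w 0.0853
[0.565, -0.235, 0.25] [ 4.93 -9.64  3.49]
[0.565, -0.235, 0.149] [15.03 -9.62  3.49]
```

View pics/wrist1.png

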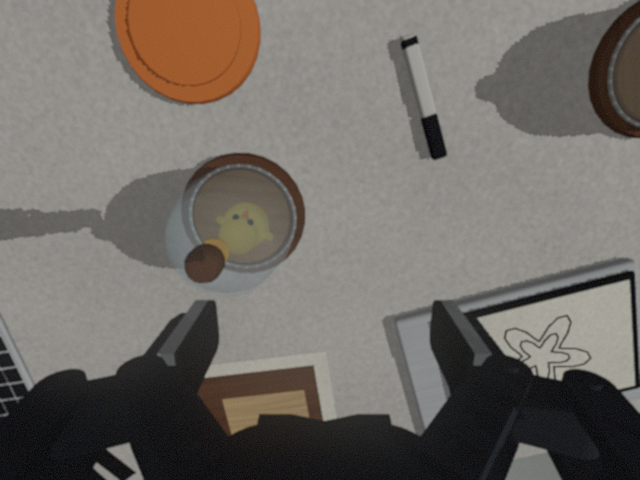

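```bash
python3 -c "
from h import *
from workcell import imaging
i=imaging.camera_info('wrist');t=imaging.camera_info('top');s=imaging.camera_info('scene')
im=cv2.imread('pics/wrist1.png').astype(int)
m=(im[:,:,2]<110)&(im[:,:,2]>1.35*im[:,:,0])&(im[:,:,2]>30)
yy,xx=np.mgrid[:480,:640]; m&=(xx-205)**2+(yy-262)**2<24**2
u,v=xx[m].mean(),yy[m].mean();print(m.sum(),u,v,xx[m].min(),xx[m].max(),yy[m].min(),yy[m].max())
print(plane(i,u,v,.164),tri([ray(i,u,v),ray(t,489.2,191),ray(s,207,373)]))
print(plane(i,243,218,.018))"
```

```text
1087 205.21803127874884 262.93836246550137 186 225 242 281
[ 0.56331773 -0.2374082   0.164     ] (array([ 0.56487666, -0.23669411,  0.16086109]), [np.float64(0.0021364310639704707), np.float64(0.0010836565424263399), np.float64(0.0012372861376457303)])
[ 0.56497765 -0.23976239  0.018     ]
```

Call:
arm_command --commands '[{"dx": 1.0, "dy": -2.5, "dz": 0.9, "twist": 0.0}, {"dx": 3.0, "dy": -5.5, "dz": 2.0, "twist": 0.0}, {"dx": 5.0, "dy": -8.0, "dz": 3.0, "twist": 0.0}, {"dx": 7.0, "dy": -9.6, "dz": 3.5, "twist": 0.0}, {"dx": 8.0, "dy": -9.6, "dz": 3.5, "twist": 0.0}, {"dx": 8.0, "dy": -9.6, "dz": 3.5, "twist": 0.0}, {"dx": 8.0, "dy": -9.6, "dz": 3.5, "twist": 0.0}]'

```text
clock: 2.73
position: [0.5644, -0.2389, 0.2194]
tool_rot: [-1.726, 1.567, -2.018]
force: [-0.5, 0.3, 0.0]
grip_width: 0.0853
```

```bash
python3 -c "
from h import *
from workcell import imaging
rel([.565,-.235,.149])
print(imaging.camera_info('wrist'))
cv2.imwrite('pics/wrist2.png',imaging.grab_frame('wrist')[:,:,::-1])"
```

```text
2.733 [ 0.5644 -0.2389  0.2194] tilt [-0.0018 -0.0037 -1.    ] y [ 0.287  0.958 -0.004] q [ 0.13  0.54  0.25  1.66 -0.15  0.96  1.71] F [-0.5   0.3   0.02] w 0.0853
[0.565, -0.235, 0.149] [ 7.04  0.42 -0.05]
{'fx': 365.13482559758853, 'fy': 365.13482559758853, 'cx': 323.91429574652426, 'cy': 234.0157462070359, 'origin': array([ 0.49205416, -0.21607266,  0.35341329]), 'attitude': array([2.83668112, 0.00494071, 1.28032037])}
```

View pics/wrist2.png

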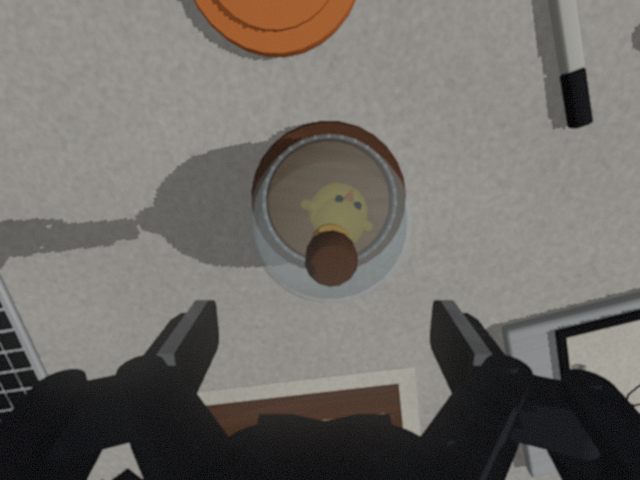

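```bash
python3 -c "
from h import *
from workcell import imaging
i=imaging.camera_info('wrist');t=imaging.camera_info('top');s=imaging.camera_info('scene')
im=cv2.imread('pics/wrist2.png').astype(int)
m=(im[:,:,2]<110)&(im[:,:,2]>1.35*im[:,:,0])&(im[:,:,2]>30)
yy,xx=np.mgrid[:480,:640]; m&=(xx-331)**2+(yy-258)**2<30**2
u,v=xx[m].mean(),yy[m].mean();print(m.sum(),u,v,xx[m].min(),xx[m].max(),yy[m].min(),yy[m].max())
print(plane(i,u,v,.164),tri([ray(i,u,v),ray(t,489.2,191),ray(s,207,373)]))
print(plane(i,334,201,.018))
rel([.564,-.2365,.149],[.564,-.237,.149])"
```

```text
2207 331.3692795650204 256.9460806524694 307 356 230 284
[ 0.56366647 -0.23384709  0.164     ] (array([ 0.56517331, -0.23526684,  0.15973725]), [np.float64(0.001020482477943104), np.float64(0.0006731834551584879), np.float64(0.0004312687450555498)])
[ 0.56524415 -0.22951996  0.018     ]
2.783 [ 0.5648 -0.2388  0.2202] tilt [-5.0e-04 -4.1e-03 -1.0e+00] y [ 0.287  0.958 -0.004] q [ 0.13  0.54  0.25  1.66 -0.15  0.96  1.71] F [0.38 0.3  0.17] w 0.0852
[0.564, -0.2365, 0.149] [ 7.12  0.23 -0.15]
[0.564, -0.237, 0.149] [ 7.12  0.18 -0.14]
```

Call:
arm_command --commands '[{"dx": 0.5, "dy": 0.3, "dz": -0.1, "twist": 0.0}, {"dx": 2.0, "dy": 0.35, "dz": -0.1, "twist": 0.0}, {"dx": 3.5, "dy": 0.35, "dz": -0.1, "twist": 0.0}, {"dx": 5.0, "dy": 0.35, "dz": -0.1, "twist": 0.0}, {"dx": 6.3, "dy": 0.35, "dz": -0.1, "twist": 0.0}, {"dx": 7.0, "dy": 0.35, "dz": -0.1, "twist": 0.0}, {"dx": 7.2, "dy": 0.35, "dz": -0.1, "twist": 0.0}, {"dx": 7.2, "dy": 0.35, "dz": -0.1, "twist": 0.0}, {"dx": 7.2, "dy": 0.35, "dz": -0.1, "twist": 0.0}]'

```text
clock: 3.53
position: [0.5653, -0.2353, 0.149]
tool_rot: [-1.143, 1.566, -1.434]
force: [-0.0, -1.0, 0.4]
grip_width: 0.0851
```

```bash
python3 -c "
from h import *
from workcell import imaging
rel([.565,-.2353,.148])
cv2.imwrite('pics/wrist3.png',imaging.grab_frame('wrist')[:,:,::-1])
cv2.imwrite('pics/scene3.png',imaging.grab_frame('scene')[:,:,::-1][280:480,60:380].repeat(2,0).repeat(2,1))"
```

```text
3.533 [ 0.5653 -0.2353  0.149 ] tilt [ 6.0e-04 -4.4e-03 -1.0e+00] y [ 0.286  0.958 -0.004] q [ 0.14  0.62  0.23  1.73 -0.17  0.81  1.73] F [-0.04 -1.01  0.44] w 0.0851
[0.565, -0.2353, 0.148] [ 0.1  -0.01 -0.03]
```

View pics/wrist3.png

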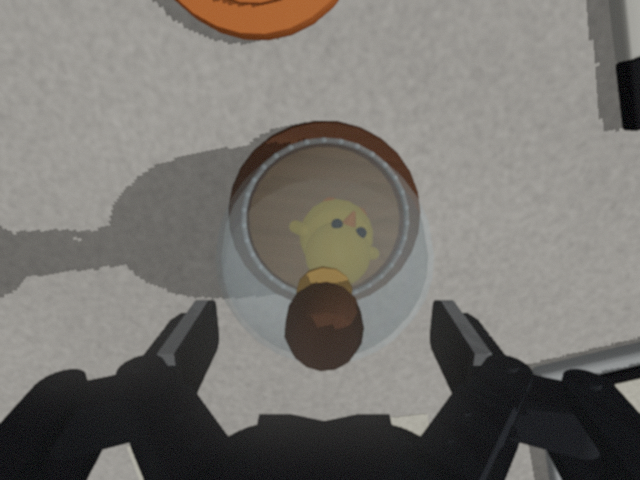

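View pics/scene3.png

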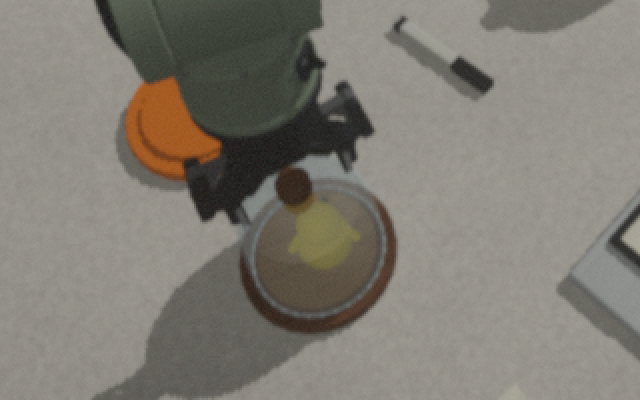

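```bash
python3 -c "
from h import *
from workcell import imaging,sensors
i=imaging.camera_info('wrist')
Rm=R.from_euler('xyz',i['attitude']).as_matrix()
def proj(p):
    c=Rm.T@(np.array(p)-i['origin']); return (i['fx']*c[0]/c[2]+i['cx'],i['fy']*c[1]/c[2]+i['cy'],c[2])
p=sensors.observe()['position']; print(p)
for z in (.15,.159,.165,.174): print(z,proj([p[0],p[1],z]))
"
```

```text
[ 0.56529871 -0.23544558  0.14907693]
0.15 (np.float64(322.7139513224461), np.float64(313.0930223690718), np.float64(0.14969968322713217))
0.159 (np.float64(322.5280016324761), np.float64(324.9494509557274), np.float64(0.1411221803191925))
0.165 (np.float64(322.39094688500325), np.float64(333.68826534221853), np.float64(0.1354038450472327))
0.174 (np.float64(322.16219159102945), np.float64(348.2740428568601), np.float64(0.12682634213929306))
```

Call:
arm_command --commands '[{"dx": 0.1, "dy": 0.0, "dz": 0.0, "twist": 0.0}, {"dx": 0.1, "dy": 0.0, "dz": 0.0, "twist": 0.0}, {"dx": 0.1, "dy": 0.0, "dz": 0.0, "twist": 0.0}, {"dx": 0.1, "dy": 0.0, "dz": 0.0, "twist": 0.0}, {"dx": 0.1, "dy": 0.0, "dz": 0.0, "twist": 0.0}, {"dx": 0.1, "dy": 0.0, "dz": 0.0, "twist": 0.0}, {"dx": 0.1, "dy": 0.0, "dz": 0.0, "twist": 0.0}, {"dx": 0.1, "dy": 0.0, "dz": 0.0, "twist": 0.0}, {"dx": 0.1, "dy": 0.0, "dz": 0.0, "twist": 0.0}, {"dx": 0.1, "dy": 0.0, "dz": 0.0, "twist": 0.0}, {"dx": 0.1, "dy": 0.0, "dz": 0.0, "twist": 0.0}, {"dx": 0.1, "dy": 0.0, "dz": 0.0, "twist": 0.0}]' --grip 1 --squeeze 50

```text
clock: 4.63
position: [0.5654, -0.2355, 0.1483]
tool_rot: [-1.026, 1.566, -1.317]
force: [-0.7, 0.6, 5.9]
grip_width: 0.0282
```

```bash
python3 -c "
from h import *
from workcell import imaging
rel([.5653,-.2355,.288])
cv2.imwrite('pics/wrist4.png',imaging.grab_frame('wrist')[:,:,::-1])"
```

```text
4.633 [ 0.5654 -0.2355  0.1483] tilt [ 0.0012 -0.0045 -1.    ] y [ 0.287  0.958 -0.004] q [ 0.14  0.62  0.23  1.73 -0.17  0.81  1.73] F [-0.71  0.63  5.88] w 0.0282
[0.5653, -0.2355, 0.288] [-13.97  -0.06   0.02]
```

View pics/wrist4.png

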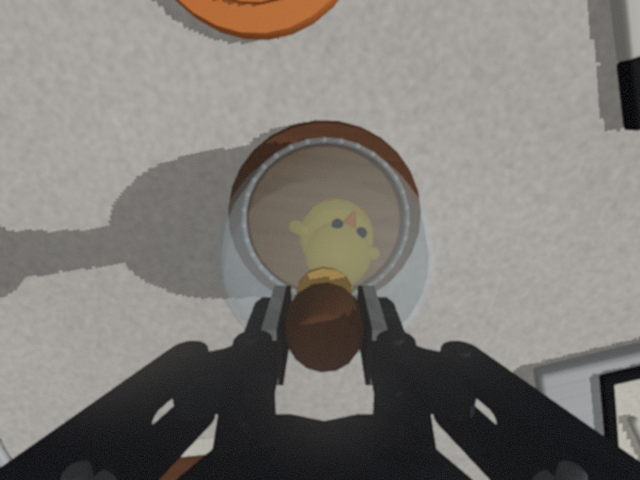

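Call:
arm_command --commands '[{"dx": -0.1, "dy": 0.0, "dz": 0.0, "twist": 0.0}, {"dx": -0.3, "dy": 0.0, "dz": 0.0, "twist": 0.0}, {"dx": -0.5, "dy": 0.0, "dz": 0.0, "twist": 0.0}, {"dx": -0.8, "dy": 0.0, "dz": 0.0, "twist": 0.0}, {"dx": -1.2, "dy": 0.0, "dz": 0.0, "twist": 0.0}, {"dx": -1.6, "dy": 0.0, "dz": 0.0, "twist": 0.0}, {"dx": -2.0, "dy": 0.0, "dz": 0.0, "twist": 0.0}, {"dx": -2.4, "dy": 0.0, "dz": 0.0, "twist": 0.0}, {"dx": -2.7, "dy": 0.0, "dz": 0.0, "twist": 0.0}, {"dx": -2.9, "dy": 0.0, "dz": 0.0, "twist": 0.0}, {"dx": -3.0, "dy": 0.0, "dz": 0.0, "twist": 0.0}, {"dx": -3.0, "dy": 0.0, "dz": 0.0, "twist": 0.0}]'

```text
clock: 5.68
position: [0.5655, -0.2354, 0.1785]
tool_rot: [-0.98, 1.566, -1.27]
force: [0.4, -0.2, -5.2]
grip_width: 0.0284
```

```bash
python3 -c "
from h import *
from workcell import imaging
rel([.5653,-.2355,.288])
cv2.imwrite('pics/wrist5.png',imaging.grab_frame('wrist')[:,:,::-1])
cv2.imwrite('pics/scene5.png',imaging.grab_frame('scene')[:,:,::-1][280:480,60:380].repeat(2,0).repeat(2,1))"
```

```text
5.683 [ 0.5655 -0.2354  0.1785] tilt [ 0.0014 -0.0045 -1.    ] y [ 0.287  0.958 -0.004] q [ 0.13  0.58  0.24  1.7  -0.16  0.87  1.72] F [ 0.36 -0.19 -5.19] w 0.0284
[0.5653, -0.2355, 0.288] [-10.95  -0.06   0.02]
```

View pics/wrist5.png

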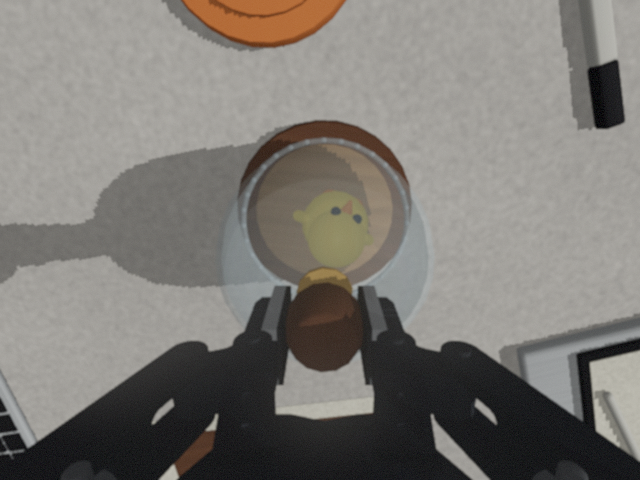

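View pics/scene5.png

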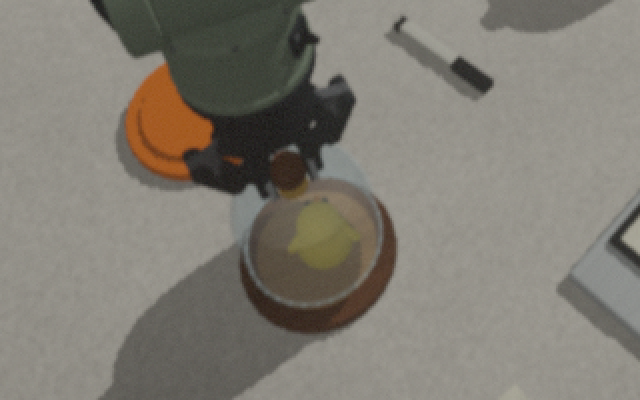

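The dome is 3 cm up and level, and its rim is off the step. The stand and figure have not moved. I'll keep lifting.

Call:
arm_command --commands '[{"dx": -0.3, "dy": 0.0, "dz": 0.0, "twist": 0.0}, {"dx": -0.8, "dy": 0.0, "dz": 0.0, "twist": 0.0}, {"dx": -1.5, "dy": 0.0, "dz": 0.0, "twist": 0.0}, {"dx": -2.3, "dy": 0.0, "dz": 0.0, "twist": 0.0}, {"dx": -3.1, "dy": 0.0, "dz": 0.0, "twist": 0.0}, {"dx": -3.9, "dy": 0.0, "dz": 0.0, "twist": 0.0}, {"dx": -4.6, "dy": 0.0, "dz": 0.0, "twist": 0.0}, {"dx": -5.2, "dy": 0.0, "dz": 0.0, "twist": 0.0}, {"dx": -5.7, "dy": 0.0, "dz": 0.0, "twist": 0.0}, {"dx": -5.9, "dy": 0.0, "dz": 0.0, "twist": 0.0}, {"dx": -6.0, "dy": 0.0, "dz": 0.0, "twist": 0.0}, {"dx": -6.0, "dy": 0.0, "dz": 0.0, "twist": 0.0}]'

```text
clock: 6.78
position: [0.5652, -0.235, 0.2382]
tool_rot: [-1.078, 1.566, -1.368]
force: [-0.7, 0.5, -5.3]
grip_width: 0.0286
```

Call:
arm_command --commands '[{"dx": -0.3, "dy": 0.0, "dz": 0.0, "twist": 0.0}, {"dx": -0.8, "dy": 0.0, "dz": 0.0, "twist": 0.0}, {"dx": -1.5, "dy": 0.0, "dz": 0.0, "twist": 0.0}, {"dx": -2.3, "dy": 0.0, "dz": 0.0, "twist": 0.0}, {"dx": -3.1, "dy": 0.0, "dz": 0.0, "twist": 0.0}, {"dx": -3.8, "dy": 0.0, "dz": 0.0, "twist": 0.0}, {"dx": -4.4, "dy": 0.0, "dz": 0.0, "twist": 0.0}, {"dx": -4.8, "dy": 0.0, "dz": 0.0, "twist": 0.0}, {"dx": -5.0, "dy": 0.0, "dz": 0.0, "twist": 0.0}, {"dx": -5.0, "dy": 0.0, "dz": 0.0, "twist": 0.0}, {"dx": -5.0, "dy": 0.0, "dz": 0.0, "twist": 0.0}, {"dx": -5.0, "dy": 0.0, "dz": 0.0, "twist": 0.0}]'

```text
clock: 7.78
position: [0.5651, -0.2347, 0.2878]
tool_rot: [-1.198, 1.567, -1.489]
force: [0.7, 0.1, -4.7]
grip_width: 0.0285
```

```bash
python3 -c "
from h import *
from workcell import imaging,sensors
rel([.5653,-.2355,.288]); print(abs(sensors.observe()['qd']).max())
for n in ('wrist','scene','top'): cv2.imwrite(f'pics/{n}6.png',imaging.grab_frame(n)[:,:,::-1])
a=cv2.imread('pics/scene0.png').astype(int);b=cv2.imread('pics/scene6.png').astype(int)
"
```

```text
7.783 [ 0.5651 -0.2347  0.2878] tilt [ 3.0e-04 -4.2e-03 -1.0e+00] y [ 0.286  0.958 -0.004] q [ 0.11  0.47  0.27  1.59 -0.13  1.1   1.69] F [ 0.72  0.09 -4.7 ] w 0.0285
[0.5653, -0.2355, 0.288] [-0.02 -0.07  0.04]
0.0021655105853968723
```

View pics/wrist6.png

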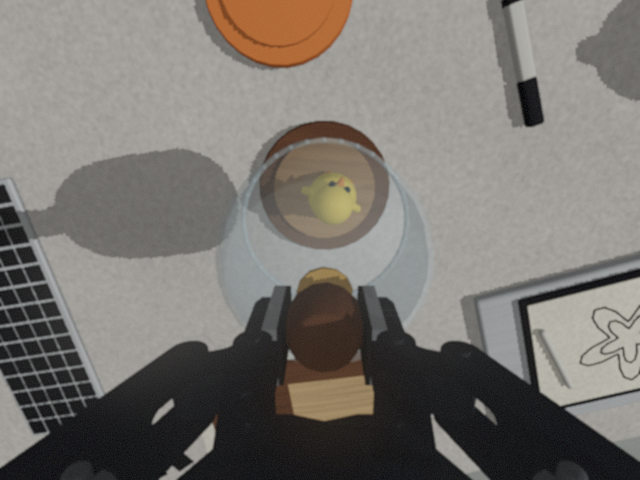

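View pics/scene6.png

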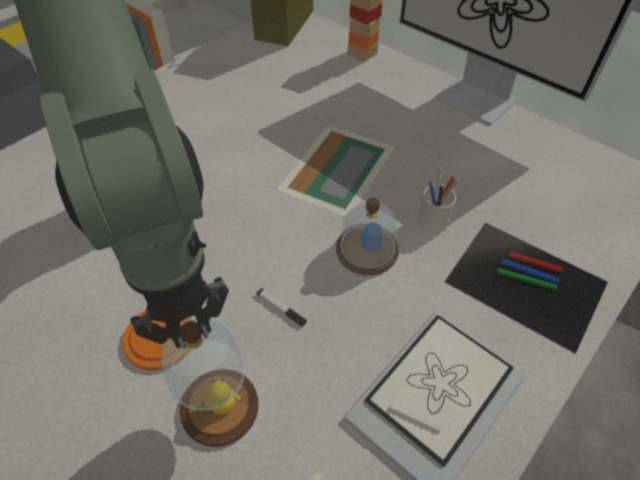

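View pics/top6.png

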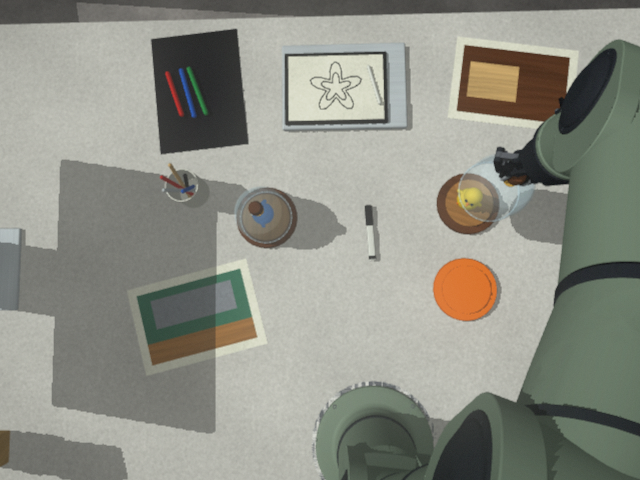

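```bash
python3 -c "
from workcell import order
print(order.job_done())"
```

```text
the job is handed in; nothing more can be done
None
```

The dome is off the yellow figure and still held up by its knob. I lifted it straight up about 14 cm with a 50 N grip and handed the job in at about 8 s on the robot's clock.

**Clearance:** the rim is about 0.155 m above the desk, roughly 6 cm above the figure's head.

**Hold:** the arm was at rest. The tool was about 0.25° off vertical and drifted sideways less than 1 mm during the lift. The finger opening stayed at 28.5 mm, and the knob sits in the same place in the wrist image as when I gripped it, so it did not slip. The force reading was about 4.7 N downward, close to the dome's weight.

**Rest of the scene:** in the last pictures the figure stands upright on its stand. By eye, the stand, blue display, pen cup and marker are where they were at the start.

**What disagreed:**
- The camera views placed the knob up to about 3 mm apart. A close-up wrist picture showed it centred between the fingers before I closed them.
- The fingers closed to 28.2 mm on a knob listed as 30 mm.
- Closing the fingers pressed on the knob with about 6 N.
- My first move command was refused because of its format, and nothing moved.

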